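Lock the push-and-turn cap on the dry-storage canister

ROBOT

A 6-joint arm with a two-finger parallel gripper is mounted at the origin on the work surface. World frame = base frame: x ahead of the robot, y to its left, z up, the work surface at z = 0. Lengths are in m, angles in rad, forces in N, time in s.
With the tool pointing down it reaches from about 0.35 to 0.975 m from the base axis. Payload 4.9 kg.
Tool frame: the origin (TCP) lies at the very end of the fingers, on their centre line; the grasp point (between the pads) lies 19 mm behind it (ctrl.pinch_z is the distance from the TCP to the grasp point, in m); z points along the fingers, y is the direction in which the jaws open and shut (so a half turn about z gives the same grasp; the last joint's range is limited). The gripper opens to 85 mm and grips with 20 to 120 N. Pads are 22 mm wide; open, the fingers measure 114 mm over their backs; the gripper's body (76 mm by 85 mm) begins 54 mm behind the grasp point. The pads swing forward as they close: fully open they stand 13 mm farther back than shut.
Start: joints at [-0.119, 0.053, 1.613, -0, 1.476, -0.119], TCP at [0.625, 0, 0.231] pointing down, gripper open.
Joint ranges: [-3.01, 3.01], [-1.01, 2.22], [0.06, 2.58], [-1.02, 4.17], [0.09, 2.62], [-3.14, 3.14]. Speed limits (rad/s): [2.57, 2.57, 3.14, 3.14, 3.14, 3.14].

INTERFACE

Orientations are given as a rotation vector (axis times angle).
In Python, from station import ctrl gives the robot as it stands.
- The arm moves only by the tool carry_out, never from a script. Its argument "series" is a list of rows, each a list of 7 numbers: the shift along the world's x, y, z each as a share of 0.025 m, from -1 to 1, then the turn, a rotation vector about the world's x, y, z each as a share of 0.1 rad, from -1 to 1, then the opening, from 0 (shut) to 1 (fully open). A call has 1 to 12 rows; each row shifts and turns the commanded pose from where the row before left it; what a row does not reach is not made up. A row lasts 1/10 s, in which the tool goes at most 50 mm and 8.59 degrees, less where a joint would pass 70% of its speed; a pose out of reach is approached as far as the arm can. A call with a number of a shift or a turn outside -1 to 1 is refused whole. A call with a gripper value outside its range is refused whole. The fingers move at their own pace and stop on an object; "grip_force" is the grip in N (left out, the last holds). Time passes only in rows, so rows that do not move let the fingers close. It gives the time, the measured TCP pose, the force and the opening at its end, in the units of the state.
- ctrl.get_obs(): the state, without advancing time (a new reading comes with each control period).
- ctrl.get_image(name): name is "scene" or "side" or "wrist"; returns a dict with "frame" (384x512x3 uint8, blue, green, red), "fx", "fy", "cx", "cy" (pixels), "R" (3x3) and "t" (3): a world point X has camera coordinates R X + t; the wrist camera has in their place "hand_eye" (4x4, takes a point from camera to tool coordinates, whose origin is the TCP and whose axes are the flange's). Camera axes: x right, y down, z forward; pixel columns grow to the right and rows downward; lengths in m; the calibration is good to about 2 mm. The wrist camera is an equidistant fisheye: a pixel r from the principal point sees the ray r / f radians off the axis. A picture is of the moment at which its call begins: read the wrist's pose just before it. There is no depth.
- ctrl.finish_job(): hands the job in, once; it reports no verdict.
Trained networks look in a picture, given as the dict that the camera call returned (one of the last four; its "shot" number tells which), for a name from the list of things; names that differ only in an ending like _2 or _b are one class to them, and where a whole thing is asked for, a point or a joint stands for the part that bears it (a point fixed in the world has none). Each returns a list of dicts, best first, with "p" (0 to 1); they miss things now and then, are a little off and sometimes report something else, mostly with a low value. They report only what shows in the picture. A call takes as long as a camera call. They do not tell look-alikes from the thing itself.
- ctrl.trace(picture, name): "mask" (384x512 bool, what is visible of it) and "rect" ([left, top, width, height] as shares, 0 to 1, of the picture: columns of its width, rows of its height, round what is visible of it).
- ctrl.mark_of(picture, name): "position" ([column, row] as shares, 0 to 1, of the picture: columns of its width, rows of its height: a listed point, or the origin of a listed thing).
The state is a dict: "t": time; "q": joint angles; "dq": joint speeds; "effort": joint torques, N m; "tool_pos": TCP position; "tool_rot": TCP orientation; "contact_force": force on the tool from outside, world axes, zero at the start; "wrist_torque": the same for the moment, N m; "opening": finger opening in m.
Only numpy, scipy, OpenCV 4.12 (cv2) and the standard library are available. Lean on these libraries where they do the work, as an engineer would, in place of code of your own. Each camera call takes 0.05 s, during which the arm holds its last target.

TASK

Shut the dry-storage canister for the sensor chips: put the cap with the grip bar on its mouth, find where the cap's lugs drop between the tabs, push it down against the sprung disc and turn it clockwise until it comes to its stop, then let it rise into its notches so that it stays locked on, level, when you let go. Firm hand pressure is enough: never force the cap against the canister with more than 60 N, or the tabs snap. Leave the other things on the bench where they are.

Things in the scene. Friction and masses are not known exactly. Their poses are not given: they have to be found in the camera images.
- cap: Loose grey round bayonet cap, 61 mm across, about 60 g, standing right way up. Origin: centre of its underside, z up. Skirt and flat top 22 mm high. Inside, at the bottom of the skirt, two lugs point inward at +x and -x, each 9.5 mm wide, 4 mm high, reaching in to 21.2 mm from the axis. Skirt bore 26 mm in radius; ceiling 18 mm above the underside. Same after a half turn.
- bar (a point): Centre of the top of the cap's grip bar, 42 mm above the cap's underside. The bar stands on the cap's flat top: 46 mm long (along the cap's x, in line with the inner lugs), 13 mm thick (along y), 20 mm high.
- stand: Fixed dark square steel stand, 110 x 110 x 22 mm, with a rubber collar; it holds the white round canister (68 mm across) upright and tight, so that it does not move. Origin: centre of the stand's underside, on the canister's axis, z up. The canister was put in by hand, turned from the stand's axes by a hidden angle within +-0.55 rad, not reported and constant.
- mouth (a point): On the axis, 100 mm above the bench: top of the canister's 38 mm wide neck and of the tabs on it, which reach to radius 24 mm. Two opposite gaps between the tabs, 31 degrees wide, take the cap's lugs; they lie at +0.80 rad (anticlockwise from above) from the stand's +x, plus the hidden angle, and opposite. With lugs resting on the tabs the cap's underside is here.
- locked (a point): On the axis, 92 mm above the bench: where the cap's underside lies once locked. Clockwise of each gap, below the tab tops: a lip (underside at 93 mm) for 13 degrees, a notch 34 degrees wide (roof at 96 mm), then a solid end stop. So cap underside below 89 mm clears the lips; gap centre to notch centre is 0.80 rad clockwise; in the notches the cap's x is along the stand's x plus the hidden angle.
- shoulder (a point): On the axis, 86 mm above the bench: the canister's shoulder, on which the skirt of the cap stops hard. In the gap, the cap cannot be turned anticlockwise (solid wall). The tabs break if the contact forces between cap and canister (down, disc, and both lugs against a stop, which lie 23 mm off the axis) add up to more than 60 N.
- disc (a point): On the axis, 116 mm above the bench: top of the sprung white disc, 27 mm across, that stands out of the neck and sinks up to 12 mm. It meets the cap's ceiling when the cap's underside is at 98 mm, pushes with 3 N at first touch and 0.6 N more per mm (8 to 10 N to clear the lips). A cap not locked is pushed back up to about 98 mm when let go.
- breadboard: White solderless breadboard, 55 x 83 x 9 mm; not part of the job, leave it alone (more than 30 mm counts as moved). Origin: centre of its underside.
- rangefinder: Small circuit board, 20 x 45 mm, with two silver round cans, 15 mm tall; not part of the job, leave it alone (more than 30 mm counts as moved). Origin: centre of its underside.
- display: Small display board, 40 x 58 x 6 mm; not part of the job, leave it alone (more than 30 mm counts as moved). Origin: centre of its underside.
- screwdriver: Screwdriver lying flat; not part of the job, leave it alone (more than 30 mm counts as moved).
- jar: White closed jar, 48 mm across, 60 mm tall; not part of the job, leave it alone (more than 30 mm counts as moved). Origin: centre of its underside.
- plain_lid: Plain flat round grey lid without a bar, 44 mm across, 11 mm high; not part of the job, leave it alone (more than 30 mm counts as moved). Origin: centre of its underside.
Mind the look-alikes: they are no part of the job. Leave any purple or turquoise look-alike of the cap alone.

How it is judged:
On the way:
1. the cap is pushed down on the canister, its lugs through the gaps and below the lips (z of cap in the frame of stand between 0.08 and 0.0893 m and horizontal distance between cap and stand below 0.005 m), for 0.1 s.
At the end, for the whole second after the job is handed in: The cap is locked on the canister: its underside 90.5 to 93.5 mm above the bench (held up in the notches by the sprung disc), within 5 mm of the canister's axis, level within 0.07 rad, turned to the notches (bar within 0.7 rad of the stand's x axis), released and at rest (z of cap in the frame of stand between 0.0905 and 0.0935 m and horizontal distance between cap and stand below 0.005 m and angle between cap's own z axis and vertical below 0.07 rad and angle between the x axis of cap and the x axis of stand, either way round below 0.7 rad and contact force between the fingers and cap below 0.1 N and linear speed of cap below 0.02 m/s); the robot touches nothing.
It fails at once if the cap and the canister are forced together with more than 60 N (contact force between cap and stand above 60 N).
It fails at once if another thing on the bench is moved (distance of any of breadboard, rangefinder, display, screwdriver, jar, plain_lid from where it was at the start of the episode above 0.03 m).
It also fails if it takes over 72 s, if anything falls off the work surface, if the arm or the gripper's body presses on something with over 40 N, if the wrist force passes 120 N, or if a joint passes its speed limit or range.

## Working session

There is one attempt and no reset: what is moved stays moved. The work goes in short steps, Python scripts to look and compute and a tool call to move; the robot and the scene stay as the last step left them, time stands still between calls to the robot, and variables do not carry over. Pictures are saved under pics/ and viewed, and the job is handed in when it is done.

Besides the shell and the picture viewer there is one more tool, called after "Emit:" as name(argument=value, ...) on one line, values as JSON. carry_out: Moves the arm, as the interface text tells. Shift numbers are shares of 0.025 m and turn numbers shares of 0.1 rad, none past 1 either way. Its arguments: {"type":"object","properties":{"series":{"type":"array"},"grip_force":{"type":"number"}},"required":["series"]}

```bash
mkdir -p pics; ls
cat > h.py <<'E'
import numpy as np, cv2
from scipy.spatial.transform import Rotation as Ro
from station import ctrl
def ray(im,uv):
    u,v=uv
    R=np.array(im["R"]);t=np.array(im["t"]).ravel()
    d=np.array([(u-im["cx"])/im["fx"],(v-im["cy"])/im["fy"],1.])
    return -R.T@t, R.T@d
def onz(im,uv,z):
    o,d=ray(im,uv); return o+d*(z-o[2])/d[2]
def proj(im,X):
    c=np.array(im["R"])@np.array(X)+np.array(im["t"]).ravel()
    return np.array([im["fx"]*c[0]/c[2]+im["cx"],im["fy"]*c[1]/c[2]+im["cy"]])
E
python3 - <<'E'
from h import *
o=ctrl.get_obs();print(o['t'],o['tool_pos'],o['tool_rot'],o['contact_force'],o['opening'])
for n in["scene","side"]:
    im=ctrl.get_image(n);cv2.imwrite(f"pics/{n}0.png",im["frame"])
    print(n,im["fx"],im["cx"],im["cy"],-np.array(im["R"]).T@np.array(im["t"]).ravel())
    for k,z in[("cap",0),("bar",.042),("stand",0),("mouth",.1),("jar",0),("plain_lid",0),("breadboard",0),("rangefinder",0),("display",0),("screwdriver",0.01),("disc",.116)]:
        for r in ctrl.mark_of(im,k)[:3]:
            p=np.array(r["position"])*[512,384]
            print(k,round(r["p"],2),p.round(1),onz(im,p,z).round(4))
E
```

```text
pics
0.0 [6.24363359e-01 6.76612987e-05 2.30037503e-01] [-2.22031158e+00 -2.22026483e+00  2.06407585e-03] [-0.65031308  0.10941159  0.68216296] 0.08547164931207175
scene 431.74298042774205 255.59869650853435 198.65019319040996 [ 0.81983785 -0.38177302  0.93974405]
cap 0.83 [297.8 227.6] [0.6492 0.1139 0.    ]
cap 0.66 [328.4 195.1] [0.6718 0.2399 0.    ]
cap 0.58 [231.8 171.7] [0.4172 0.1723 0.    ]
bar 0.98 [327.1 187.6] [0.6658 0.2307 0.042 ]
bar 0.82 [234.4 163.7] [0.4271 0.1726 0.042 ]
bar 0.68 [300.9 215.8] [0.648  0.1241 0.042 ]
stand 0.66 [272.5 293.8] [ 0.6807 -0.0662 -0.    ]
stand 0.57 [209.2 308.6] [ 0.5777 -0.1686  0.    ]
mouth 0.59 [204.6 292.2] [ 0.5763 -0.1682  0.1   ]
plain_lid 0.72 [271.8 293.5] [ 0.679  -0.0663  0.    ]
breadboard 0.75 [210.1 228.7] [ 0.4658 -0.0014  0.    ]
rangefinder 0.51 [241.6 246.7] [ 0.5583 -0.0026  0.    ]
display 0.78 [288.8 272.2] [ 0.6871 -0.0012  0.    ]
disc 0.97 [204.4 288.2] [ 0.5759 -0.1656  0.116 ]
side 394.850955410242 256.098151419399 182.18791241088348 [ 0.26658823 -0.45976714  0.72691106]
cap 0.71 [262.2 154.5] [0.6727 0.2296 0
[... 216 characters left out ...]
.4199 0.1866 0.042 ]
stand 0.77 [324.1 285.9] [ 0.5796 -0.1757  0.    ]
mouth 0.64 [328.2 258.2] [ 0.5771 -0.1728  0.1   ]
mouth 0.57 [234.9 253.3] [ 0.4331 -0.0759  0.1   ]
jar 0.58 [217.2 133.6] [0.6063 0.3733 0.    ]
plain_lid 0.75 [332.6 230.7] [ 0.6797 -0.0735  0.    ]
plain_lid 0.16 [227.7 170.8] [0.5625 0.2211 0.    ]
breadboard 0.89 [233.7 251.1] [ 0.4599 -0.0083  0.    ]
rangefinder 0.58 [269.  230.6] [0.5552 0.     0.    ]
rangefinder 0.58 [158.9 156.1] [0.4267 0.3679 0.    ]
rangefinder 0.21 [237.2 253.5] [ 0.4637 -0.0178  0.    ]
display 0.86 [316.7 204.7] [0.6944 0.0079 0.    ]
screwdriver 0.85 [158.1 155.6] [0.4233 0.3596 0.01  ]
disc 0.7 [325.7 252.8] [ 0.5723 -0.1686  0.116 ]
```

View pics/scene0.png

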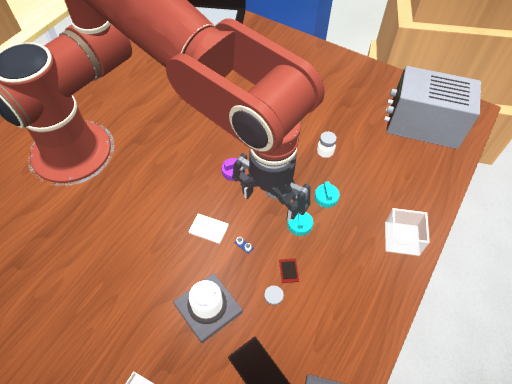

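View pics/side0.png

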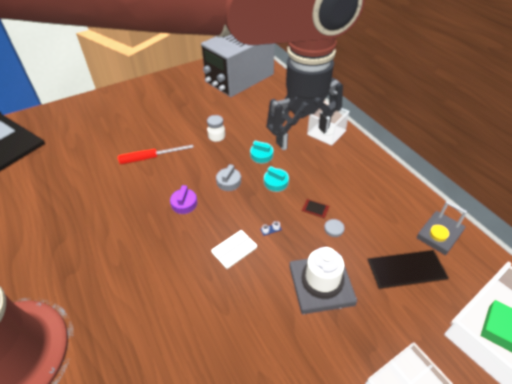

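The grey cap is in the side view at about (228,179), hidden by the gripper in the scene view. The purple and turquoise ones are decoys. I'll zoom in.

Run:
```python
from h import *
im=ctrl.get_image("side");f=im["frame"]
for r in ctrl.trace(im,"cap"): 
    m=r["mask"];x,y,w,h=np.array(r["rect"])*[512,384,512,384];print(r["p"],x,y,w,h, f[m].mean(0))
for uv in [(228.5,183)]: print(onz(im,uv,0),onz(im,(228,181),.022))
a=cv2.resize(f[155:205,195:262],None,fx=8,fy=8,interpolation=cv2.INTER_CUBIC);cv2.imwrite("pics/z1.png",a)
w=ctrl.get_image("wrist");cv2.imwrite("pics/w0.png",w["frame"]);print(w["fx"],w["cx"],w["cy"],np.array(w["hand_eye"]).round(4))
sc=ctrl.get_image("scene")
a=cv2.resize(sc["frame"][262:345,165:255],None,fx=6,fy=6,interpolation=cv2.INTER_CUBIC);cv2.imwrite("pics/z2.png",a)
```

```text
0.98 265.5232 166.5024 20.48 24.8832 [204.26229508 207.98360656  43.99180328]
0.85 216.5248 165.5808 26.3168 22.8096 [173.65314402 168.34482759 168.43002028]
0.73 169.984 186.70080000000002 26.112 29.7984 [211.          91.83551402 180.95700935]
0.62 250.88 137.3184 22.3232 25.190400000000004 [201.27884615 205.22355769  44.67548077]
[ 5.44173901e-01  1.80612607e-01 -1.11022302e-16] [0.53783737 0.16797194 0.022     ]
297.3186396354542 257.9104084647115 188.61631445506276 [[ 2.000e-04 -9.604e-01 -2.786e-01  7.040e-02]
 [ 1.000e+00  1.000e-04  5.000e-04  4.000e-04]
 [-4.000e-04 -2.786e-01  9.604e-01 -1.429e-01]
 [ 0.000e+00  0.000e+00  0.000e+00  1.000e+00]]
```

View pics/z1.png

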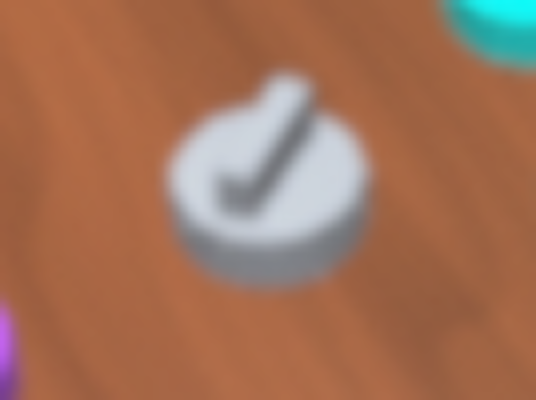

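View pics/w0.png

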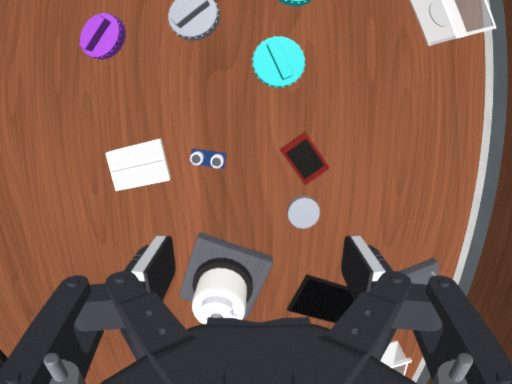

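View pics/z2.png

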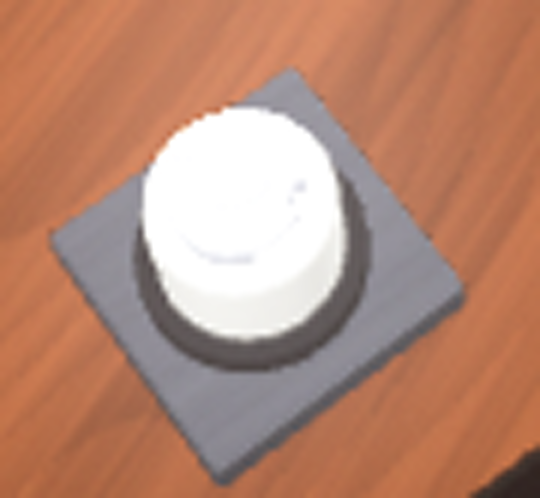

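Emit:
carry_out(series=[[-0.2, -0.95, -0.32, 0, 0, 0, 1], [-0.2, -0.95, -0.32, 0, 0, 0, 1], [-0.2, -0.95, -0.32, 0, 0, 0, 1], [-0.2, -0.95, -0.32, 0, 0, 0, 1], [-0.2, -0.95, -0.32, 0, 0, 0, 1], [-0.2, -0.95, -0.32, 0, 0, 0, 1], [-0.2, -0.95, -0.32, 0, 0, 0, 1], [-0.2, -0.95, -0.32, 0, 0, 0, 1], [-0.2, -0.95, -0.32, 0, 0, 0, 1], [-0.2, -0.95, -0.32, 0, 0, 0, 1], [0, 0, 0, 0, 0, 0, 1], [0, 0, 0, 0, 0, 0, 1]])

```text
t: 2.6
tool_pos: [0.5748, -0.2375, 0.1511]
tool_rot: [-2.222, -2.22, -0.0]
contact_force: [0.7, -0.5, 0.8]
opening: 0.0853
```

```bash
cat >> h.py <<'E'
def T_wc(o,w):
    T=np.eye(4);T[:3,:3]=Ro.from_rotvec(o["tool_rot"]).as_matrix();T[:3,3]=o["tool_pos"]
    return T@np.array(w["hand_eye"])
def wray(o,w,uv):
    T=T_wc(o,w);d=np.array([uv[0]-w["cx"],uv[1]-w["cy"]]);r=np.hypot(*d);th=r/w["fx"]
    v=np.array([np.sin(th)*d[0]/r,np.sin(th)*d[1]/r,np.cos(th)]) if r>0 else np.array([0,0,1.])
    return T[:3,3],T[:3,:3]@v
def wonz(o,w,uv,z):
    p,d=wray(o,w,uv);return p+d*(z-p[2])/d[2]
def wproj(o,w,X):
    T=np.linalg.inv(T_wc(o,w));c=T[:3,:3]@np.array(X)+T[:3,3]
    rh=np.hypot(c[0],c[1]);th=np.arctan2(rh,c[2]);return np.array([w["cx"],w["cy"]])+w["fx"]*th*c[:2]/rh
def rectify(o,w,c,z,half,n):
    """top-down orthographic map of plane z: columns +x, rows -y"""
    mx=np.zeros((n,n),np.float32);my=mx.copy()
    for i in range(n):
        for j in range(n):
            X=[c[0]+(j/(n-1)*2-1)*half,c[1]-(i/(n-1)*2-1)*half,z]
            mx[i,j],my[i,j]=wproj(o,w,X)
    return cv2.remap(w["frame"],mx,my,cv2.INTER_CUBIC)
E
python3 - <<'E'
from h import *
o=ctrl.get_obs();print(o['t'],o['tool_pos'],o['tool_rot'])
w=ctrl.get_image("wrist");cv2.imwrite("pics/w1.png",w["frame"])
for k,z in[("stand",0),("mouth",.1),("disc",.116),("locked",.092),("shoulder",.086)]:
    for r in ctrl.mark_of(w,k)[:2]:
        p=np.array(r["position"])*[512,384];print(k,round(r["p"],2),p,wonz(o,w,p,z).round(4))
np.savez("w1.npz",o_pos=o['tool_pos'],o_rot=o['tool_rot'],frame=w["frame"],he=w["hand_eye"],k=[w["fx"],w["cx"],w["cy"]])
cv2.imwrite("pics/r1.png",rectify(o,w,(.577,-.17),.1,.04,560))
sc=ctrl.get_image("scene");cv2.imwrite("pics/s1.png",sc["frame"])
for k,z in[("cap",0),("bar",.042)]:
    for r in ctrl.mark_of(sc,k)[:5]:
        p=np.array(r["position"])*[512,384];print(k,round(r["p"],2),p,onz(sc,p,z).round(4))
E
```

```text
2.6 [ 0.57484267 -0.23750645  0.15112483] [-2.22197150e+00 -2.21989515e+00 -4.45531510e-04]
stand 0.68 [259.584  106.2144] [ 0.5771 -0.1685  0.    ]
mouth 0.59 [259.1744 111.2832] [ 0.5762 -0.1713  0.1   ]
disc 0.56 [258.9184 108.7104] [ 0.576  -0.1695  0.116 ]
locked 0.77 [257.792  106.2912] [ 0.5753 -0.1681  0.092 ]
shoulder 0.79 [260.5056 106.9824] [ 0.5772 -0.1686  0.086 ]
shoulder 0.19 [259.6864 106.5984] [ 0.5766 -0.1684  0.086 ]
cap 0.96 [299.6224 225.216 ] [0.6499 0.1222 0.    ]
cap 0.87 [278.2208 189.312 ] [0.5517 0.1878 0.    ]
cap 0.82 [231.8848 169.3056] [0.4131 0.1791 0.    ]
cap 0.63 [327.9872 194.8032] [0.6705 0.2402 0.    ]
cap 0.54 [274.0224 297.7152] [ 0.6882 -0.0723  0.    ]
bar 0.92 [276.0192 178.7136] [0.543  0.1876 0.042 ]
bar 0.69 [232.704 165.696] [0.4269 0.1649 0.042 ]
bar 0.63 [327.4752 186.8928] [0.6657 0.2331 0.042 ]
bar 0.58 [300.6976 213.8112] [0.645  0.1288 0.042 ]
```

View pics/w1.png

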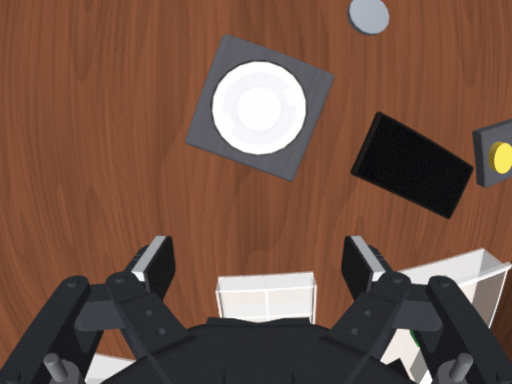

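View pics/r1.png

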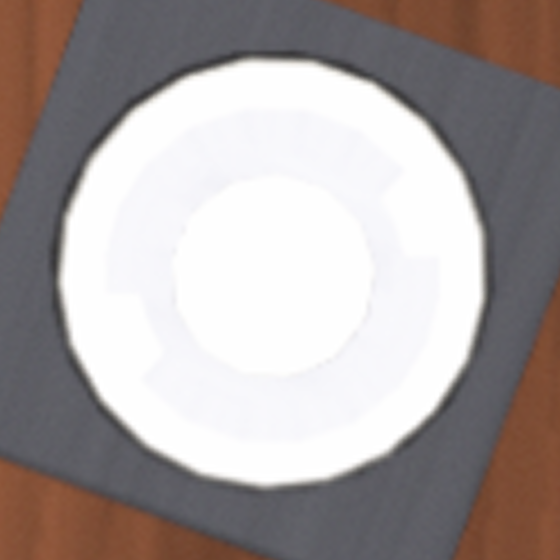

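View pics/s1.png

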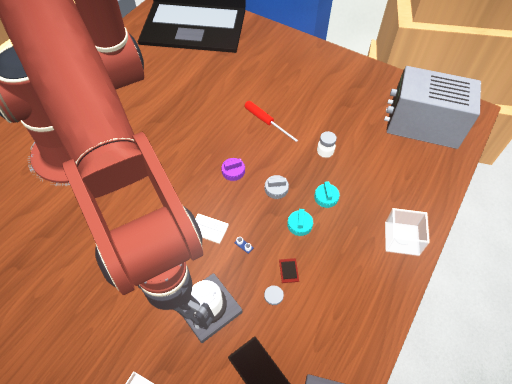

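Run:
```python
from h import *
d=np.load("w1.npz");o=dict(tool_pos=d["o_pos"],tool_rot=d["o_rot"]);w=dict(frame=d["frame"],hand_eye=d["he"],fx=d["k"][0],cx=d["k"][1],cy=d["k"][2])
r=rectify(o,w,(.577,-.17),.1,.04,560)
g=r.astype(float).min(2)
e=np.clip((g-225)*8.5,0,255).astype(np.uint8);cv2.imwrite("pics/r1e.png",e)
# tab region: slightly darker
blur=cv2.GaussianBlur(g,(0,0),3)
print(np.percentile(g,[50,70,80,90,95]))
r2=rectify(o,w,(.577,-.17),.086,.04,560);m=(r2.min(2)>190).astype(np.uint8)
c,_=cv2.findContours(m,0,1);c=max(c,key=cv2.contourArea);print("shoulder",cv2.minEnclosingCircle(c),cv2.fitEllipse(c))
(cx,cy),_=cv2.minEnclosingCircle(c);print(.577+(cx/559*2-1)*.04,-.17-(cy/559*2-1)*.04)
```

```text
[ 96. 248. 254. 254. 254.]
shoulder ((272.2247314453125, 272.87640380859375), 228.3101348876953) ((272.21063232421875, 272.8940124511719), (450.93701171875, 453.04193115234375), 7.718441009521484)
0.5759588166648032 -0.16905207925704385
```

View pics/r1e.png

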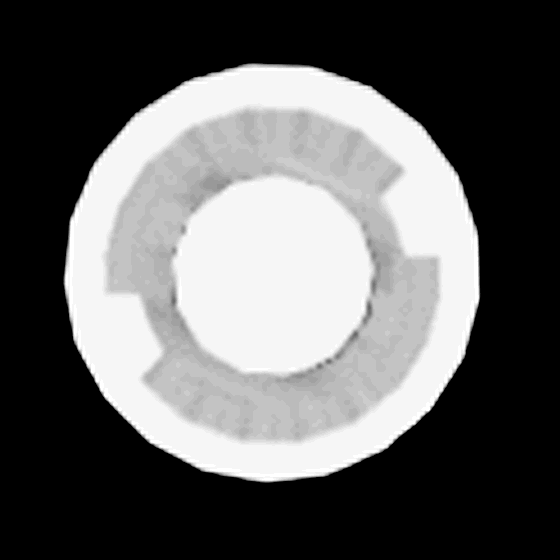

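Gaps are clearly visible: centre ≈(0.576,-0.169), with gaps at about +22° in world and notches at about −24°. Next is a look at the cap.

Emit:
carry_out(series=[[-0.2, 0.96, 0.3, 0, 0, -0.6, 1], [-0.2, 0.96, 0.3, 0, 0, -0.6, 1], [-0.2, 0.96, 0.3, 0, 0, -0.6, 1], [-0.2, 0.96, 0.3, 0, 0, -0.6, 1], [-0.2, 0.96, 0.3, 0, 0, -0.6, 1], [-0.2, 0.96, 0.3, 0, 0, -0.6, 1], [-0.2, 0.96, 0.2, 0, 0, -0.6, 1], [-0.2, 0.96, 0, 0, 0, -0.6, 1]])

```text
t: 3.85
tool_pos: [0.5353, -0.0446, 0.2026]
tool_rot: [2.686, 1.626, 0.003]
contact_force: [-0.7, 0.7, -0.5]
opening: 0.0854
```

Emit:
carry_out(series=[[-0.2, 0.96, 0, 0, 0, -0.6, 1], [-0.2, 0.96, 0, 0, 0, -0.6, 1], [-0.2, 0.96, 0, 0, 0, -0.6, 1], [-0.2, 0.96, 0, 0, 0, -0.6, 1], [-0.2, 0.96, 0, 0, 0, -0.6, 1], [-0.2, 0.96, 0, 0, 0, -0.6, 1], [-0.2, 0.96, 0, 0, 0, -0.6, 1], [-0.2, 0.96, 0, 0, 0, -0.6, 1], [0, 0, 0, 0, 0, 0, 1], [0, 0, 0, 0, 0, 0, 1]])

```text
t: 4.85
tool_pos: [0.4949, 0.1467, 0.2014]
tool_rot: [2.995, 0.948, 0.0]
contact_force: [-0.0, 0.4, -0.5]
opening: 0.0851
```

Run:
```python
from h import *
o=ctrl.get_obs();print(o['t'],o['tool_pos'],o['tool_rot'],o['q'],o['contact_force'])
w=ctrl.get_image("wrist");cv2.imwrite("pics/w2.png",w["frame"])
for k,z in[("cap",0),("bar",.042)]:
    for r in ctrl.mark_of(w,k)[:4]:
        p=np.array(r["position"])*[512,384];print(k,round(r["p"],2),p,wonz(o,w,p,z).round(4))
cv2.imwrite("pics/r2.png",rectify(o,w,(.545,.188),.042,.05,560))
```

```text
4.85 [0.49491814 0.14665842 0.20139652] [2.99474727e+00 9.47508617e-01 1.88233616e-04] [ 1.44114893e-01 -1.91194632e-01  1.89499270e+00 -5.06707261e-04
  1.43759092e+00  1.10212845e+00] [-0.00660374  0.37010678 -0.46475496]
cap 0.94 [253.184  112.3968] [0.5429 0.1863 0.    ]
cap 0.79 [288.       5.1072] [0.672 0.228 0.   ]
cap 0.59 [344.576   72.4992] [0.6453 0.128  0.    ]
cap 0.57 [203.776  200.2944] [0.421  0.1755 0.    ]
bar 0.97 [252.1088 107.4816] [0.5477 0.1901 0.042 ]
bar 0.71 [199.4752 211.3152] [0.4234 0.1741 0.042 ]
bar 0.63 [363.6224  68.5056] [0.6512 0.1215 0.042 ]
```

View pics/w2.png

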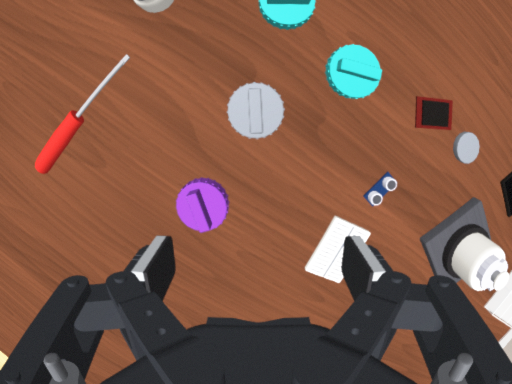

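View pics/r2.png

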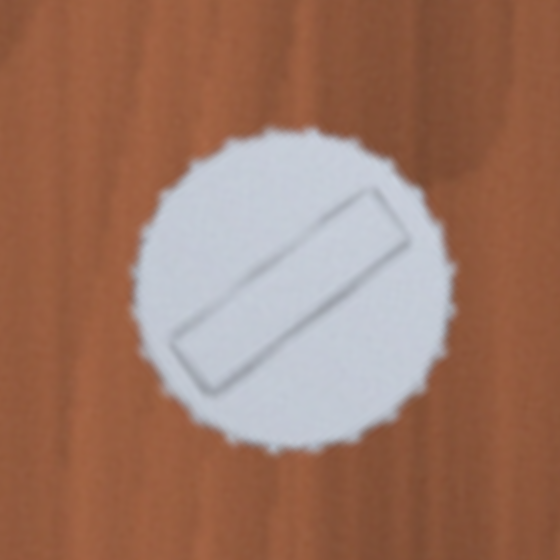

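Emit:
carry_out(series=[[0.7, 0.52, 0, 0, 0, 0.15, 0.7], [0.7, 0.52, -0.5, 0, 0, 0.15, 0.7], [0.69, 0.53, -1, 0, 0, 0.14, 0.7], [0, 0, -1, 0, 0, 0, 0.7], [0, 0, -1, 0, 0, 0, 0.7], [0, 0, -1, 0, 0, 0, 0.7], [0, 0, -1, 0, 0, 0, 0.7], [0, 0, 0, 0, 0, 0, 0.7], [0, 0, 0, 0, 0, 0, 0.7]])

```text
t: 5.9
tool_pos: [0.5473, 0.1851, 0.0638]
tool_rot: [-2.975, -1.009, 0.001]
contact_force: [-0.0, -0.6, 1.3]
opening: 0.06
```

Run:
```python
from h import *
o=ctrl.get_obs();print(o['t'],o['tool_pos'],o['tool_rot'],o['contact_force'],o['opening'])
R=Ro.from_rotvec(o['tool_rot']).as_matrix();print(np.degrees(np.arctan2(R[1,0],R[0,0])))
w=ctrl.get_image("wrist");cv2.imwrite("pics/w3.png",w["frame"])
```

```text
5.9 [0.54733684 0.18506781 0.06380891] [-2.97509905e+00 -1.00897242e+00  1.25442889e-03] [-0.03882541 -0.5570398   1.33380293] 0.059968456645435875
37.46762074177451
```

View pics/w3.png

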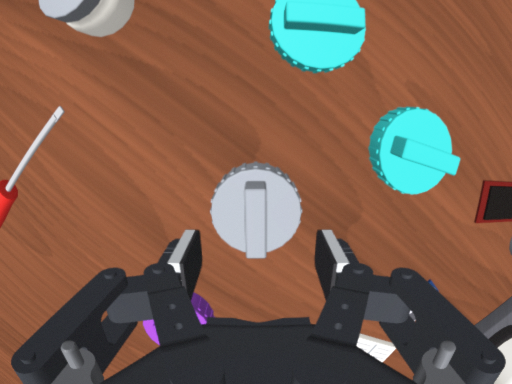

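Emit:
carry_out(series=[[0, 0.03, -0.75, 0, 0, 0, 0.7], [0, 0, -0.7, 0, 0, 0, 0.7], [0, 0, 0, 0, 0, 0, 0.7], [0, 0, 0, 0, 0, 0, 0], [0, 0, 0, 0, 0, 0, 0], [0, 0, 0, 0, 0, 0, 0], [0, 0, 0, 0, 0, 0, 0], [0, 0, 0, 0, 0, 0, 0], [0, 0, 0, 0, 0, 0, 0], [0, 0, 0, 0, 0, 0, 0]], grip_force=50)

```text
t: 6.95
tool_pos: [0.5485, 0.1868, 0.0293]
tool_rot: [2.974, 1.01, 0.004]
contact_force: [0.1, 0.2, 5.9]
opening: 0.0113
```

Run:
```python
from h import *
o=ctrl.get_obs();print(o['t'],o['tool_pos'],o['tool_rot'],o['contact_force'],o['wrist_torque'],o['opening'])
w=ctrl.get_image("wrist");cv2.imwrite("pics/w4.png",w["frame"])
s=ctrl.get_image("side");a=cv2.resize(s["frame"][110:220,160:300],None,fx=5,fy=5,interpolation=cv2.INTER_CUBIC);cv2.imwrite("pics/s4.png",a)
```

```text
6.95 [0.54854288 0.18675551 0.02927933] [2.97431396 1.01022111 0.00422875] [0.06759438 0.20847377 5.86384206] [-0.03733938  0.12883995 -0.00206284] 0.011348733422676156
```

View pics/w4.png

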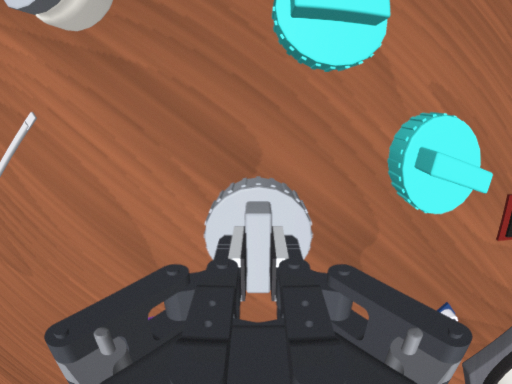

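View pics/s4.png

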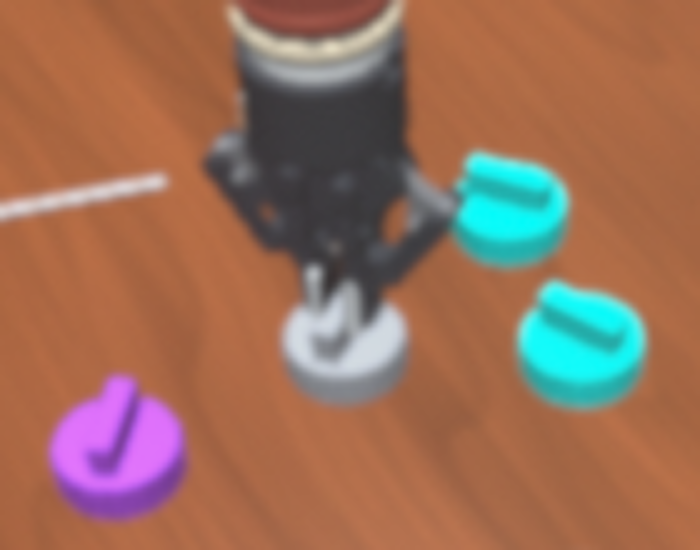

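Emit:
carry_out(series=[[0, 0, 0.3, 0, 0, 0, 0], [0, 0, 0.8, 0, 0, 0, 0], [0, 0, 1, 0, 0, 0, 0], [0, 0, 1, 0, 0, 0, 0], [0, 0, 1, 0, 0, 0, 0], [0, 0, 1, 0, 0, 0, 0], [0, 0, 1, 0, 0, 0, 0], [0, 0, 0, 0, 0, 0, 0], [0, 0, 0, 0, 0, 0, 0]])

```text
t: 7.95
tool_pos: [0.547, 0.1865, 0.1797]
tool_rot: [-2.975, -1.01, 0.0]
contact_force: [0.3, -1.0, -1.0]
opening: 0.0115
```

Emit:
carry_out(series=[[-0.13, -0.97, 0, 0, 0, -0.17, 0], [-0.13, -0.97, 0, 0, 0, -0.17, 0], [-0.13, -0.97, 0, 0, 0, -0.17, 0], [-0.13, -0.97, 0, 0, 0, -0.17, 0], [-0.13, -0.97, 0, 0, 0, -0.17, 0], [-0.13, -0.97, 0, 0, 0, -0.17, 0], [-0.13, -0.97, 0, 0, 0, -0.17, 0], [-0.13, -0.97, 0, 0, 0, -0.17, 0], [-0.13, -0.97, 0, 0, 0, -0.17, 0], [-0.13, -0.97, 0, 0, 0, -0.17, 0], [-0.13, -0.97, 0, 0, 0, -0.17, 0], [-0.13, -0.97, 0, 0, 0, -0.17, 0]])

```text
t: 9.15
tool_pos: [0.5065, -0.105, 0.1771]
tool_rot: [-3.06, -0.7, 0.006]
contact_force: [-0.5, 0.5, -1.2]
opening: 0.0115
```

Emit:
carry_out(series=[[-0.13, -0.97, 0, 0, 0, -0.16, 0], [-0.13, -0.97, 0, 0, 0, -0.16, 0], [-0.13, -0.97, 0, 0, 0, -0.16, 0], [-0.13, -0.97, 0, 0, 0, -0.16, 0], [0, 0, 0, 0, 0, 0, 0], [0, 0, 0, 0, 0, 0, 0], [0, 0, 0, 0, 0, 0, 0]])

```text
t: 9.85
tool_pos: [0.4947, -0.2005, 0.1786]
tool_rot: [-3.081, -0.604, 0.003]
contact_force: [0.6, 1.1, -0.1]
opening: 0.0115
```

Run:
```python
from h import *
o=ctrl.get_obs();print(o['t'],o['tool_pos'],o['tool_rot'],o['contact_force'],o['wrist_torque'],o['opening'])
R=Ro.from_rotvec(o['tool_rot']).as_matrix();print(np.degrees(np.arctan2(R[1,0],R[0,0])),R[:,2])
w=ctrl.get_image("wrist");cv2.imwrite("pics/w5.png",w["frame"])
np.savez("w5.npz",o_pos=o['tool_pos'],o_rot=o['tool_rot'],frame=w["frame"],he=w["hand_eye"],k=[w["fx"],w["cx"],w["cy"]])
r=rectify(o,w,(.577,-.17),.1,.04,560);g=r.astype(float).min(2)
cv2.imwrite("pics/r5e.png",np.clip((g-215)*6.5,0,255).astype(np.uint8))
```

```text
9.85 [ 0.49466228 -0.2004917   0.17860125] [-3.08094750e+00 -6.04401988e-01  2.63621183e-03] [ 0.63027378  1.05991902 -0.07381047] [0.01288514 0.0144875  0.01201654] 0.011495247554226255
22.198079443482985 [-0.00201743  0.00156052 -0.99999675]
```

View pics/w5.png

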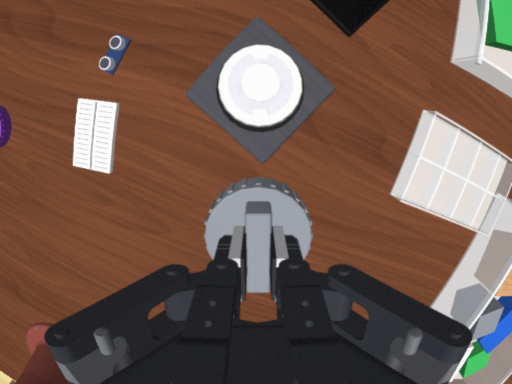

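View pics/r5e.png

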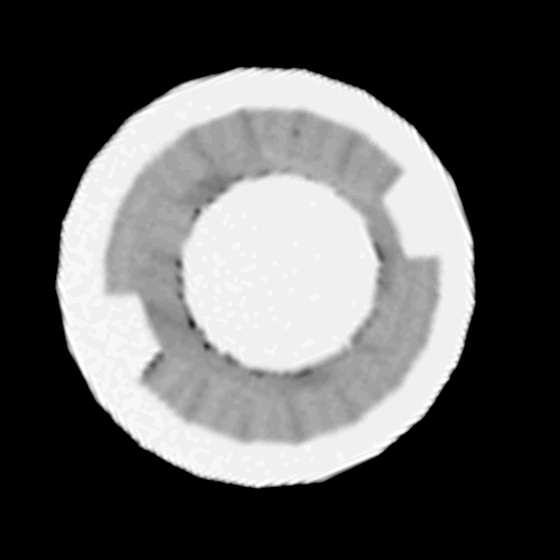

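Run:
```python
from h import *
d=np.load("w5.npz");o=dict(tool_pos=np.zeros(3),tool_rot=np.zeros(3));w=dict(frame=d["frame"],hand_eye=d["he"],fx=d["k"][0],cx=d["k"][1],cy=d["k"][2])
a=w["frame"][170:300,195:320];a=cv2.resize(a,None,fx=5,fy=4.5,interpolation=cv2.INTER_CUBIC);cv2.imwrite("pics/z5.png",a)
for h in (.0247,.0293,.034):
  print(h)
  for uv,z in [((258.5,202),.042),((258.5,292),.042),((205,230),.022),((312,230),.022),((258.5,179.5),.011)]:
    print(uv,wonz(o,w,uv,h-z).round(4))
```

```text
0.0247
(258.5, 202) [ 0.0285  0.0009 -0.0173]
(258.5, 292) [-0.0204  0.0009 -0.0173]
(205, 230) [ 0.0056 -0.028   0.0027]
(312, 230) [0.0056 0.0299 0.0027]
(258.5, 179.5) [0.0309 0.0009 0.0137]
0.0293
(258.5, 202) [ 0.027   0.0009 -0.0127]
(258.5, 292) [-0.0238  0.0009 -0.0127]
(205, 230) [ 0.0035 -0.0289  0.0073]
(312, 230) [0.0035 0.0308 0.0073]
(258.5, 179.5) [0.0297 0.0009 0.0183]
0.034
(258.5, 202) [ 0.0254  0.0009 -0.008 ]
(258.5, 292) [-0.0272  0.0009 -0.008 ]
(205, 230) [ 0.0014 -0.0299  0.012 ]
(312, 230) [0.0014 0.0317 0.012 ]
(258.5, 179.5) [0.0285 0.0009 0.023 ]
```

View pics/z5.png

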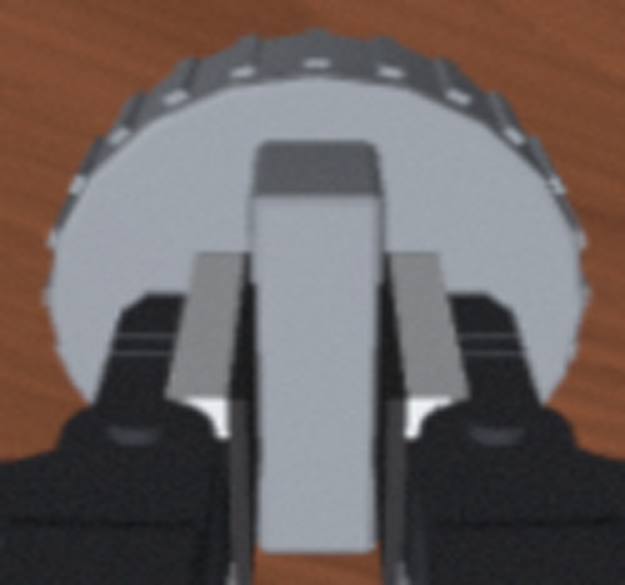

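Run:
```python
from h import *
d=np.load("w5.npz");o=dict(tool_pos=np.zeros(3),tool_rot=np.zeros(3));w=dict(frame=d["frame"],hand_eye=d["he"],fx=d["k"][0],cx=d["k"][1],cy=d["k"][2])
for h in (.0247,.027,.0293,.032):
  f=lambda v,z,u=258.2: wonz(o,w,(u,v),h-z)[0]*1000
  a,b,c,e=f(213.3,.042),f(292.2,.042),f(201.5,.022),f(187.3,.022)
  print(h,"top ends",a,b,"len",a-b,"mid",(a+b)/2,"foot end",c,"rim-30.5",e-30.5)
  print("width",[ (wonz(o,w,(195+x/5,220),h-.042)*1000).round(1)[1] for x in (255,377)])
```

```text
0.0247 top ends 23.119624119722218 -20.571227307272302 len 43.69085142699452 mid 1.2741984062249578 foot end 21.994482756863956 rim-30.5 -0.8734999738023248
width [np.float64(-4.8), np.float64(6.3)]
0.027 top ends 22.239206961665232 -22.2515561686701 len 44.49076313033533 mid -0.0061746035024334844 foot end 21.21721074221213 rim-30.5 -1.5302320255218014
width [np.float64(-4.9), np.float64(6.4)]
0.0293 top ends 21.358789803608246 -23.93188503006792 len 45.290674833676164 mid -1.2865476132298372 foot end 20.439938727560307 rim-30.5 -2.1869640772412744
width [np.float64(-5.0), np.float64(6.5)]
0.032 top ends 20.325256618063094 -25.904444997795746 len 46.22970161585884 mid -2.7895941898663263 foot end 19.527488971229896 rim-30.5 -2.9579103988250104
width [np.float64(-5.1), np.float64(6.6)]
```

Emit:
carry_out(series=[[0.82, 0.32, 0, 0, 0, 0, 0], [0.82, 0.32, 0, 0, 0, 0, 0], [0.82, 0.33, 0, 0, 0, 0, 0], [0.81, 0.33, 0, 0, 0, 0, 0], [0, 0, 0, 0, 0, 0, 0], [0, 0, -0.6, 0, 0, 0, 0], [0, 0, -0.6, 0, 0, 0, 0], [0, 0, -0.6, 0, 0, 0, 0], [0, 0, 0, 0, 0, 0, 0], [0, 0, 0, 0, 0, 0, 0], [0, 0, 0, 0, 0, 0, 0]])

```text
t: 11.0
tool_pos: [0.5772, -0.1694, 0.1356]
tool_rot: [3.083, 0.603, 0.001]
contact_force: [-0.4, 0.9, -0.2]
opening: 0.0115
```

Run:
```python
from h import *
P=[];F=[]
w=ctrl.get_image("wrist");cv2.imwrite("pics/w6.png",w["frame"])
for i in range(3):
    o=ctrl.get_obs();P.append(o['tool_pos']);F.append(o['contact_force']);s=ctrl.get_image("side")
print(o['t'],np.round(P,4),np.round(F,2),o['tool_rot'])
sc=ctrl.get_image("scene")
a=cv2.resize(s["frame"][200:320,270:400],None,fx=4,fy=4,interpolation=cv2.INTER_CUBIC)
b=cv2.resize(sc["frame"][230:350,140:270],None,fx=4,fy=4,interpolation=cv2.INTER_CUBIC)
cv2.imwrite("pics/s6.png",cv2.resize(np.hstack([a,b]),(800,370)))
```

```text
11.15 [[ 0.5774 -0.1694  0.136 ]
 [ 0.5775 -0.1694  0.1361]
 [ 0.5775 -0.1693  0.1361]] [[ 0.6   0.23 -0.59]
 [ 0.25 -0.19  0.05]
 [-0.14  0.89  0.35]] [3.08211789e+00 6.03400102e-01 2.21620531e-03]
```

View pics/s6.png

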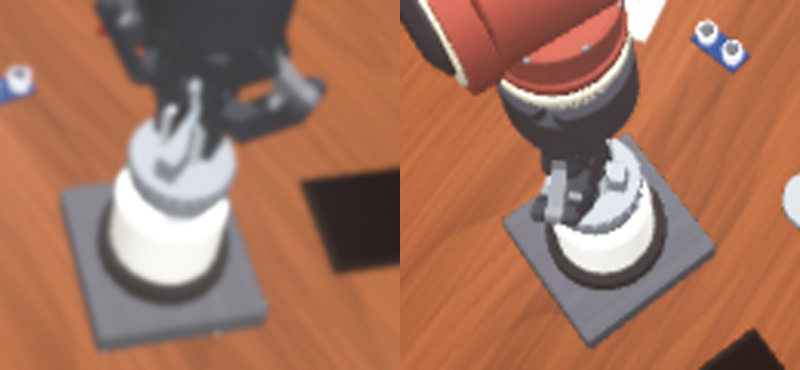

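Emit:
carry_out(series=[[0, 0, -0.08, 0, 0, 0, 0], [0, 0, -0.08, 0, 0, 0, 0], [0, 0, -0.08, 0, 0, 0, 0], [0, 0, 0, 0, 0, 0, 0], [0, 0, 0, 0, 0, 0, 0]])

```text
t: 11.75
tool_pos: [0.5769, -0.169, 0.1289]
tool_rot: [-3.083, -0.604, 0.0]
contact_force: [-0.7, -0.5, -1.4]
opening: 0.0113
```

Emit:
carry_out(series=[[0, 0, -0.08, 0, 0, 0, 0], [0, 0, 0, 0, 0, 0, 0], [0, 0, 0, 0, 0, 0, 0]])

```text
t: 12.05
tool_pos: [0.5772, -0.1691, 0.1273]
tool_rot: [3.083, 0.604, 0.001]
contact_force: [-0.3, 0.1, 1.0]
opening: 0.0112
```

Emit:
carry_out(series=[[0, 0, -0.06, 0, 0, 0, 0], [0, 0, 0, 0, 0, 0, 0], [0, 0, 0, 0, 0, 0, 0]])

```text
t: 12.35
tool_pos: [0.5773, -0.1691, 0.1261]
tool_rot: [3.083, 0.604, 0.001]
contact_force: [0.4, 0.3, 2.7]
opening: 0.0116
```

Emit:
carry_out(series=[[0, 0, -0.06, 0, 0, 0, 0], [0, 0, 0, 0, 0, 0, 0], [0, 0, 0, 0, 0, 0, 0]])

```text
t: 12.65
tool_pos: [0.5773, -0.1691, 0.1244]
tool_rot: [3.083, 0.604, 0.001]
contact_force: [-0.3, -0.8, 4.1]
opening: 0.0112
```

Emit:
carry_out(series=[[0, 0, -0.06, 0, 0, 0, 0], [0, 0, 0, 0, 0, 0, 0], [0, 0, 0, 0, 0, 0, 0]])

```text
t: 12.95
tool_pos: [0.5773, -0.1691, 0.1229]
tool_rot: [3.083, 0.604, 0.001]
contact_force: [-0.1, 0.4, 5.0]
opening: 0.0112
```

Emit:
carry_out(series=[[0, 0, -0.06, 0, 0, 0, 0], [0, 0, -0.06, 0, 0, 0, 0], [0, 0, 0, 0, 0, 0, 0], [0, 0, 0, 0, 0, 0, 0]])

```text
t: 13.35
tool_pos: [0.5773, -0.1691, 0.1202]
tool_rot: [3.083, 0.604, 0.001]
contact_force: [-0.1, 0.1, 6.3]
opening: 0.0115
```

Emit:
carry_out(series=[[0, 0, -0.06, 0, 0, 0, 0], [0, 0, -0.06, 0, 0, 0, 0], [0, 0, 0, 0, 0, 0, 0], [0, 0, 0, 0, 0, 0, 0]])

```text
t: 13.75
tool_pos: [0.5774, -0.1691, 0.1176]
tool_rot: [3.083, 0.604, 0.001]
contact_force: [-1.2, 0.5, 7.8]
opening: 0.0118
```

Emit:
carry_out(series=[[0, 0, -0.05, 0, 0, 0, 0], [0, 0, 0, 0, 0, 0, 0], [0, 0, 0, 0, 0, 0, 0]])

```text
t: 14.05
tool_pos: [0.5774, -0.1692, 0.1165]
tool_rot: [3.083, 0.604, 0.001]
contact_force: [-0.6, 0.2, 8.5]
opening: 0.0116
```

Run:
```python
from h import *
for i in range(2):
    o=ctrl.get_obs();print(o['t'],o['tool_pos'].round(4),o['contact_force'].round(2),o['wrist_torque'].round(3));s=ctrl.get_image("side")
a=cv2.resize(s["frame"][200:320,270:400],None,fx=4,fy=4,interpolation=cv2.INTER_CUBIC)
cv2.imwrite("pics/s7.png",a)
```

```text
14.05 [ 0.5774 -0.1692  0.1165] [-0.62  0.17  8.52] [0.097 0.161 0.017]
14.1 [ 0.5774 -0.1692  0.1165] [-1.3   0.3   8.88] [ 0.049  0.192 -0.029]
```

View pics/s7.png

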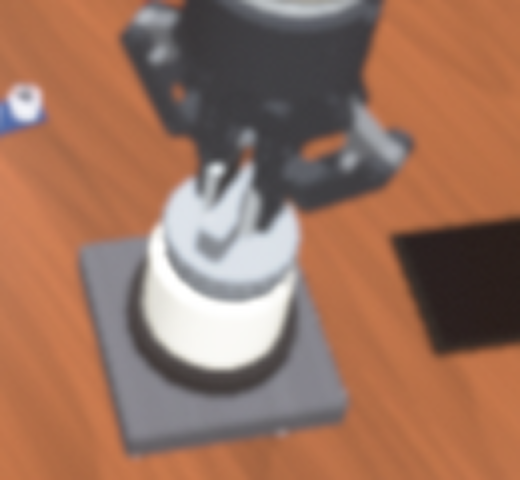

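Emit:
carry_out(series=[[0, 0, -0.04, 0, 0, 0, 0], [0, 0, 0, 0, 0, 0, 0], [0, 0, 0, 0, 0, 0, 0]])

```text
t: 14.45
tool_pos: [0.5774, -0.1692, 0.1156]
tool_rot: [3.082, 0.604, 0.001]
contact_force: [-2.4, 0.9, 9.3]
opening: 0.0112
```

Emit:
carry_out(series=[[0, 0, -0.04, 0, 0, 0, 0], [0, 0, 0, 0, 0, 0, 0], [0, 0, 0, 0, 0, 0, 0]])

```text
t: 14.75
tool_pos: [0.5775, -0.1692, 0.1152]
tool_rot: [3.082, 0.604, 0.001]
contact_force: [-2.0, 1.7, 11.6]
opening: 0.0113
```

Emit:
carry_out(series=[[0, 0, 0.02, 0, 0, -0.5, 0], [0, 0, 0, 0, 0, -0.5, 0], [0, 0, 0, 0, 0, -0.5, 0], [0, 0, 0, 0, 0, 0, 0], [0, 0, 0, 0, 0, 0, 0]])

```text
t: 15.25
tool_pos: [0.5777, -0.1694, 0.1154]
tool_rot: [3.118, 0.371, 0.003]
contact_force: [-0.6, -0.1, 9.6]
opening: 0.0115
```

```bash
cat > st.py <<'E'
from h import *
o=ctrl.get_obs();R=Ro.from_rotvec(o['tool_rot']).as_matrix()
print(o['t'],o['tool_pos'].round(4),o['contact_force'].round(2),o['wrist_torque'].round(3),"yaw",np.degrees(np.arctan2(R[1,0],R[0,0])).round(2),"tilt",R[:2,2].round(4),o['opening'])
E
python3 st.py
```

```text
15.25 [ 0.5777 -0.1694  0.1154] [-0.6  -0.12  9.62] [-0.002  0.15  -0.042] yaw 13.56 tilt [ 0.0017 -0.001 ] 0.01147329097136109
```

Emit:
carry_out(series=[[0, 0, 0, 0, 0, -0.5, 0], [0, 0, 0, 0, 0, -0.5, 0], [0, 0, 0, 0, 0, -0.5, 0], [0, 0, 0, 0, 0, -0.5, 0], [0, 0, 0, 0, 0, 0, 0], [0, 0, 0, 0, 0, 0, 0]])

```text
t: 15.85
tool_pos: [0.5778, -0.1697, 0.1155]
tool_rot: [3.14, 0.058, 0.003]
contact_force: [0.1, -1.0, 8.5]
opening: 0.0116
```

```bash
python3 st.py
```

```text
15.85 [ 0.5778 -0.1697  0.1155] [ 0.09 -1.03  8.53] [-0.112  0.112 -0.037] yaw 2.1 tilt [ 0.0021 -0.0015] 0.011556160120195863
```

Emit:
carry_out(series=[[0, 0, 0, 0, 0, -0.5, 0], [0, 0, 0, 0, 0, -0.5, 0], [0, 0, 0, 0, 0, -0.5, 0], [0, 0, 0, 0, 0, -0.5, 0], [0, 0, 0, 0, 0, 0, 0], [0, 0, 0, 0, 0, 0, 0]])

```text
t: 16.45
tool_pos: [0.5779, -0.1698, 0.1156]
tool_rot: [3.13, -0.256, 0.004]
contact_force: [-0.4, -1.1, 8.1]
opening: 0.0116
```

```bash
python3 st.py
```

```text
16.45 [ 0.5779 -0.1698  0.1156] [-0.42 -1.15  8.09] [-0.06   0.089 -0.04 ] yaw -9.36 tilt [ 0.0023 -0.0017] 0.011576211215904448
```

Emit:
carry_out(series=[[0, 0, 0, 0, 0, -0.5, 0], [0, 0, 0, 0, 0, -0.5, 0], [0, 0, 0, 0, 0, -0.5, 0], [0, 0, 0, 0, 0, -0.5, 0], [0, 0, 0, 0, 0, 0, 0], [0, 0, 0, 0, 0, 0, 0]])

```text
t: 17.05
tool_pos: [0.5779, -0.1698, 0.1156]
tool_rot: [3.089, -0.568, 0.004]
contact_force: [-1.0, -0.2, 8.1]
opening: 0.0114
```

```bash
python3 st.py
```

```text
17.05 [ 0.5779 -0.1698  0.1156] [-0.98 -0.19  8.08] [-0.169  0.014 -0.074] yaw -20.82 tilt [ 0.0023 -0.0018] 0.011350307169088641
```

Emit:
carry_out(series=[[0, 0, 0, 0, 0, -0.3, 0], [0, 0, 0, 0, 0, -0.2, 0], [0, 0, 0, 0, 0, 0, 0], [0, 0, 0, 0, 0, 0, 0]])

```text
t: 17.45
tool_pos: [0.5779, -0.1698, 0.1156]
tool_rot: [3.073, -0.644, 0.004]
contact_force: [-0.3, -1.1, 9.4]
opening: 0.0111
```

```bash
python3 st.py
```

```text
17.45 [ 0.5779 -0.1698  0.1156] [-0.32 -1.08  9.36] [-0.18   0.114 -0.048] yaw -23.68 tilt [ 0.0023 -0.0019] 0.011123485562585522
```

Emit:
carry_out(series=[[0, 0, 0, 0, 0, -0.3, 0], [0, 0, 0, 0, 0, 0, 0], [0, 0, 0, 0, 0, 0, 0]])

```text
t: 17.75
tool_pos: [0.5779, -0.1698, 0.1156]
tool_rot: [3.063, -0.69, 0.004]
contact_force: [-0.2, -0.7, 8.8]
opening: 0.0112
```

```bash
python3 st.py
```

```text
17.75 [ 0.5779 -0.1698  0.1156] [-0.2  -0.7   8.76] [-0.174  0.093 -0.084] yaw -25.4 tilt [ 0.0023 -0.0019] 0.011207633250209485
```

Now at the predicted notch angle (0.83 rad turned); continue gently to the stop.

Emit:
carry_out(series=[[0, 0, 0, 0, 0, -0.3, 0], [0, 0, 0, 0, 0, 0, 0], [0, 0, 0, 0, 0, 0, 0]])

```text
t: 18.05
tool_pos: [0.5778, -0.17, 0.1156]
tool_rot: [3.052, -0.736, 0.004]
contact_force: [-0.5, -1.6, 8.9]
opening: 0.0119
```

```bash
python3 st.py
```

```text
18.05 [ 0.5778 -0.17    0.1156] [-0.5  -1.59  8.9 ] [-0.287  0.105  0.056] yaw -27.11 tilt [ 0.002  -0.0023] 0.011884213352844954
```

Emit:
carry_out(series=[[0, 0, 0, 0, 0, -0.25, 0], [0, 0, 0, 0, 0, 0, 0], [0, 0, 0, 0, 0, 0, 0]])

```text
t: 18.35
tool_pos: [0.5777, -0.1702, 0.1156]
tool_rot: [3.043, -0.773, 0.003]
contact_force: [-0.7, -1.9, 9.2]
opening: 0.0116
```

```bash
python3 st.py
```

```text
18.35 [ 0.5777 -0.1702  0.1156] [-0.65 -1.91  9.16] [-0.374  0.217  0.206] yaw -28.51 tilt [ 0.0016 -0.0028] 0.011580730282502675
```

The stop is felt at about −27.5° (torque turned positive). I'll back off slightly and let it rise.

Emit:
carry_out(series=[[0, 0, 0, 0, 0, 0.4, 0], [0, 0, 0, 0, 0, 0, 0], [0, 0, 0.06, 0, 0, 0, 0], [0, 0, 0.06, 0, 0, 0, 0], [0, 0, 0, 0, 0, 0, 0], [0, 0, 0, 0, 0, 0, 0]])

```text
t: 18.95
tool_pos: [0.5777, -0.17, 0.1183]
tool_rot: [3.058, -0.713, 0.004]
contact_force: [-0.7, -2.1, 8.1]
opening: 0.0116
```

```bash
python3 st.py
```

```text
18.95 [ 0.5777 -0.17    0.1183] [-0.67 -2.06  8.07] [-0.326  0.023  0.073] yaw -26.25 tilt [ 0.0019 -0.0022] 0.011570947664423136
```

Emit:
carry_out(series=[[0, 0, 0.06, 0, 0, 0, 0], [0, 0, 0, 0, 0, 0, 0], [0, 0, 0, 0, 0, 0, 0]])

```text
t: 19.25
tool_pos: [0.5777, -0.1699, 0.1195]
tool_rot: [3.058, -0.713, 0.004]
contact_force: [1.5, -1.9, 7.6]
opening: 0.0115
```

```bash
python3 st.py
```

```text
19.25 [ 0.5777 -0.1699  0.1195] [ 1.48 -1.87  7.59] [-0.354  0.013  0.035] yaw -26.25 tilt [ 0.0018 -0.0022] 0.0114715187578368
```

Emit:
carry_out(series=[[0, 0, 0.04, 0, 0, 0.2, 0], [0, 0, 0, 0, 0, 0, 0], [0, 0, 0, 0, 0, 0, 0]])

```text
t: 19.55
tool_pos: [0.5776, -0.1698, 0.1203]
tool_rot: [3.065, -0.683, 0.003]
contact_force: [-0.1, -1.9, 5.8]
opening: 0.0116
```

```bash
python3 st.py
```

```text
19.55 [ 0.5776 -0.1698  0.1203] [-0.12 -1.88  5.82] [-0.322 -0.106  0.01 ] yaw -25.11 tilt [ 0.0018 -0.0018] 0.011636257931436897
```

Emit:
carry_out(series=[[0, 0, 0.04, 0, 0, 0, 0], [0, 0, 0, 0, 0, 0, 0], [0, 0, 0, 0, 0, 0, 0]])

```text
t: 19.85
tool_pos: [0.5776, -0.1698, 0.1211]
tool_rot: [3.065, -0.683, 0.003]
contact_force: [1.2, -2.0, 6.0]
opening: 0.0115
```

```bash
python3 st.py
```

```text
19.85 [ 0.5776 -0.1698  0.1211] [ 1.15 -2.01  6.01] [-0.352 -0.147  0.017] yaw -25.11 tilt [ 0.0017 -0.0018] 0.011483380189721728
```

Emit:
carry_out(series=[[0, 0, 0.04, 0, 0, 0, 0], [0, 0, 0, 0, 0, 0, 0], [0, 0, 0, 0, 0, 0, 0]])

```text
t: 20.15
tool_pos: [0.5775, -0.1697, 0.1213]
tool_rot: [3.065, -0.683, 0.003]
contact_force: [3.2, -3.3, 1.6]
opening: 0.0116
```

```bash
python3 st.py
```

```text
20.15 [ 0.5775 -0.1697  0.1213] [ 3.23 -3.32  1.62] [-0.667 -0.621  0.084] yaw -25.11 tilt [ 0.0015 -0.0015] 0.011611355613361175
```

The force dropped sharply with no further rise, so the lugs are against the notch roof. Release.

Emit:
carry_out(series=[[0, 0, 0, 0, 0, 0, 0.5], [0, 0, 0, 0, 0, 0, 0.5], [0, 0, 0, 0, 0, 0, 0.5], [0, 0, 0, 0, 0, 0, 0.5], [0, 0, 0, 0, 0, 0, 0.5]])

```text
t: 20.65
tool_pos: [0.5767, -0.1687, 0.1209]
tool_rot: [-3.066, 0.683, 0.001]
contact_force: [0.2, 1.2, -0.1]
opening: 0.043
```

Emit:
carry_out(series=[[0, 0, 0.4, 0, 0, 0, 0.5], [0, 0, 1, 0, 0, 0, 0.5], [0, 0, 1, 0, 0, 0, 0.5], [0, 0, 1, 0, 0, 0, 0.5], [-0.8, 0.3, 0.5, 0, 0, 0, 0.5], [-0.8, 0.3, 0, 0, 0, 0, 0.5], [-0.8, 0.3, 0, 0, 0, 0, 0.5], [-0.8, 0.3, 0, 0, 0, 0, 0.5], [0, 0, 0, 0, 0, 0, 0.5], [0, 0, 0, 0, 0, 0, 0.5]])

```text
t: 21.65
tool_pos: [0.4974, -0.1391, 0.2197]
tool_rot: [3.066, -0.683, 0.003]
contact_force: [0.4, 0.1, 0.3]
opening: 0.0428
```

```bash
python3 st.py
python3 - <<'E'
from h import *
o=ctrl.get_obs();w=ctrl.get_image("wrist");cv2.imwrite("pics/w8.png",w["frame"])
cv2.imwrite("pics/r8.png",rectify(o,w,(.5765,-.1697),.134,.05,500))
for k,z in[("cap",.092),("bar",.134)]:
    for r in ctrl.mark_of(w,k)[:2]:
        p=np.array(r["position"])*[512,384];print(k,round(r["p"],2),p,wonz(o,w,p,z).round(4))
s=ctrl.get_image("side");a=cv2.resize(s["frame"][200:320,270:400],None,fx=5,fy=5,interpolation=cv2.INTER_CUBIC);cv2.imwrite("pics/s8.png",a)
E
```

```text
21.65 [ 0.4974 -0.1391  0.2197] [0.37 0.08 0.31] [ 0.014  0.041 -0.021] yaw -25.1 tilt [ 0.0018 -0.0007] 0.04277939456050303
cap 0.87 [ 11.8784 166.6944] [0.6431 0.1233 0.092 ]
cap 0.83 [105.216  290.8032] [0.4521 0.0899 0.092 ]
bar 0.96 [ 34.0992 154.2144] [0.6247 0.0393 0.134 ]
bar 0.77 [ 96.1024 302.784 ] [0.4595 0.073  0.134 ]
```

View pics/w8.png

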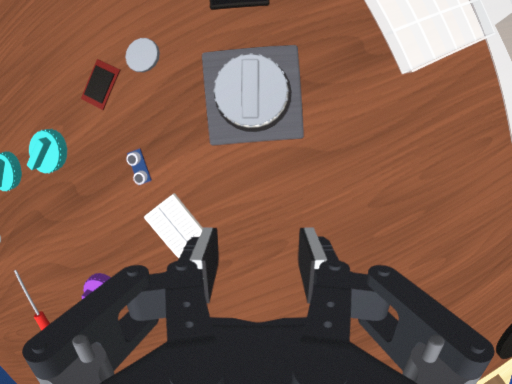

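View pics/r8.png

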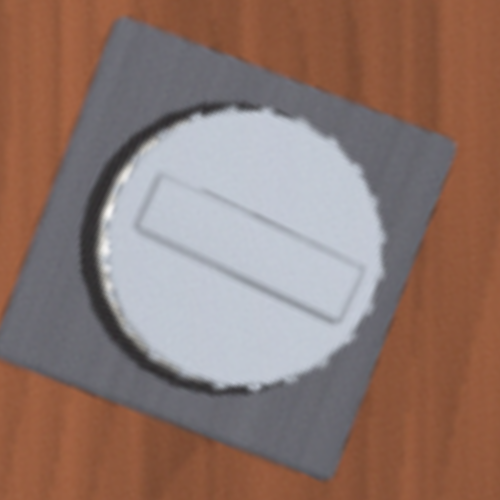

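View pics/s8.png

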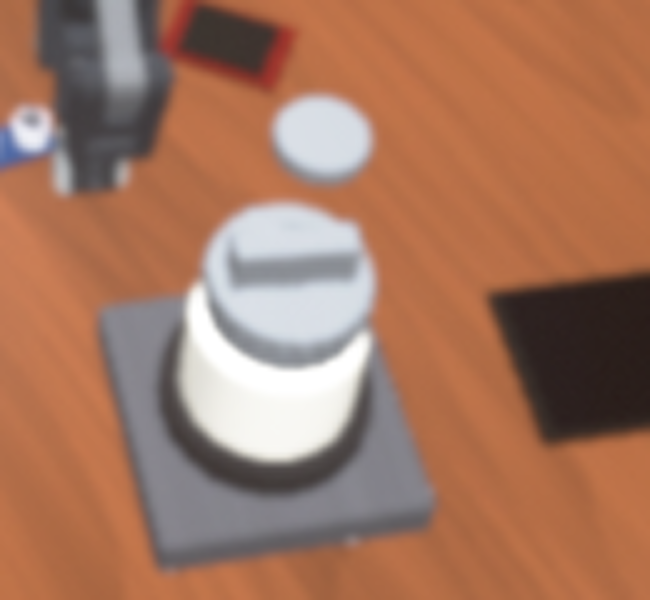

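```bash
python3 - <<'E'
from h import *
s=ctrl.get_image("side");sc=ctrl.get_image("scene")
for im,n,(x0,y0) in((s,"side",(270,200)),(sc,"scene",(140,230))):
    a=cv2.resize(im["frame"][y0:y0+120,x0:x0+130],None,fx=6,fy=5,interpolation=cv2.INTER_CUBIC)
    a=cv2.resize(im["frame"][y0:y0+120,x0:x0+130],None,fx=5,fy=5,interpolation=cv2.INTER_CUBIC)
    th=np.radians(-24.6)
    for zu,col in((.092,(0,200,0)),(.098,(0,0,255))):
        P=[]
        for l,t in((23,6.5),(23,-6.5),(-23,-6.5),(-23,6.5)):
            X=np.array([.5765+(l*np.cos(th)-t*np.sin(th))/1e3,-.1697+(l*np.sin(th)+t*np.cos(th))/1e3,zu+.042])
            P.append((proj(im,X)-[x0,y0]+.5)*5)
        cv2.polylines(a,[np.int32(P)],True,col,1)
        P=[(proj(im,[.5765+.0305*np.cos(q),-.1697+.0305*np.sin(q),zu])-[x0,y0]+.5)*5 for q in np.linspace(0,6.28,60)]
        cv2.polylines(a,[np.int32(P)],True,col,1)
    cv2.imwrite(f"pics/{n}9.png",a)
E
python3 -c "
import cv2,numpy as np
cv2.imwrite('pics/c9.png',cv2.resize(np.hstack([cv2.imread('pics/side9.png')[:450],cv2.imread('pics/scene9.png')[100:550]]),(800,277*1)))"
```

```text
(no output)
```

View pics/side9.png

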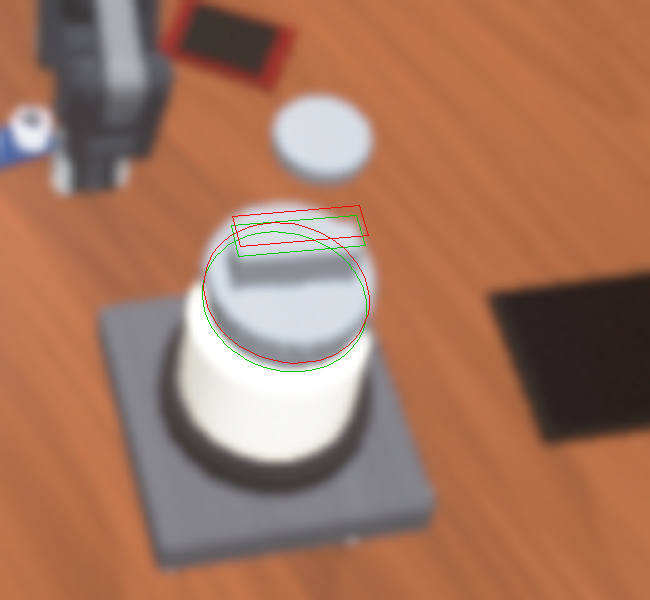

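View pics/scene9.png

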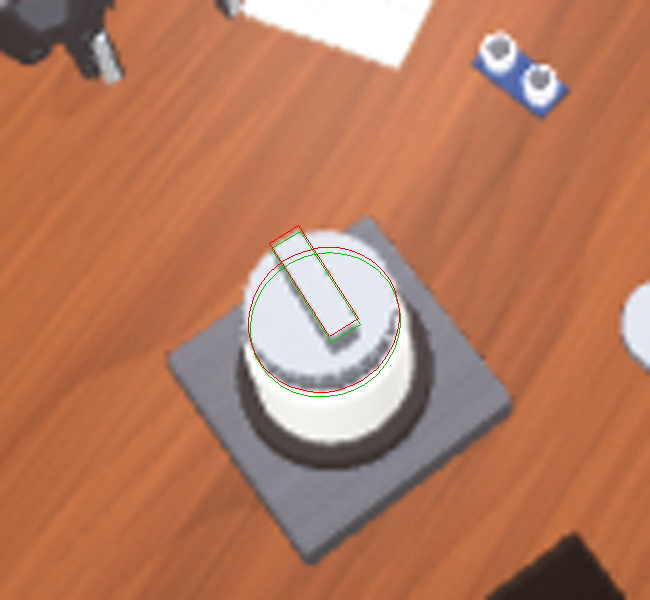

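```bash
python3 st.py; python3 -c "
from station import ctrl
print(ctrl.finish_job())"
```

```text
21.95 [ 0.4974 -0.1392  0.2187] [ 0.38 -0.28  0.46] [-0.062 -0.028 -0.006] yaw -25.11 tilt [-0.0002  0.0001] 0.0423305151104363
the job is handed in; nothing more can be done
None
```

The cap is locked on the canister as far as my checks show, and I handed the job in at about 22 s. No verdict was reported.

**What I did:** I took the grey cap by its bar. The wrist camera showed the gaps at about 22° in the world frame. I lowered the cap there; the lugs dropped in on the first try, with only the sprung disc resisting. I pressed down until the force rose faster than the spring (about 11.6 N), close to the shoulder. I turned it about 0.86 rad clockwise until the torque reversed at the stop, at about 0.2 N m. Then I backed off a little and let it rise. The force fell from 6 N to 1.6 N with almost no further rise, so I took the lugs to be against the notch roofs, and I let go.

**Last checks:**
- **Position:** the wrist image puts the bar at −24.6°, within about 1° of the predicted notch direction. The cap centre is within about 1 mm of the canister's axis.
- **Forces:** the highest push I read was about 12 N, and after release the force on the tool was near zero.
- **Other things on the bench:** I touched nothing else.

**Less certain:**
- **Height from the pictures:** the side and scene views could not clearly tell 92 mm from 98 mm within their calibration. The bar's apparent length in the wrist image (44.7 mm against 46 mm) points to the lower, locked height.
- **Height from force and position:** the tool height where the cap stopped puts the underside at about 93 mm, near the upper limit of 93.5 mm.
- **Level:** I judged this only by eye.

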